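# Pack and wedge a re-glued slide box in its gluing frame

### The arm

A 7-joint arm with a two-finger parallel gripper is mounted at the origin on a cart in front of the work surface, level with it; the furniture and walls round the work are solid. World frame = base frame: x ahead of the robot, y to its left, z up, the work surface at z = 0. Lengths are in mm, angles in rad, forces in N, time in s.
With the tool pointing down it reaches from about 400 to 875 mm from the base axis. Payload 4.4 kg.
Tool frame: the origin (TCP) lies where the fingers leave the gripper's body, on its centre line; the fingertips stand 73 mm ahead of it and the grasp point (between the pads) lies 54 mm ahead of it; z points along the fingers, y is the line along which they close (so a half turn about z gives the same grasp; the last joint's range is limited). The gripper opens to 85 mm and grips with 20 to 120 N. Pads are 22 mm wide; open, the fingers measure 114 mm over their backs; the gripper's body (76 mm by 85 mm) begins 54 mm behind the grasp point. The pads swing forward as they close: fully open they stand 13 mm farther back than shut.
Start: joints at [1.112, 0.628, 0.038, 1.517, -0.027, 0.996, -0.02], TCP at [248.83, -600.5, 303.913] pointing down, gripper open.
Joint ranges: [-3.06, 3.06], [-0.37, 2.12], [-1.25, 1.32], [0.18, 2.47], [-1.1, 4.24], [0.23, 1.98], [-2.94, 2.94]. Speed limits (rad/s): [2.57, 2.57, 3.14, 3.14, 3.14, 3.14, 3.14].

### API

Orientations are given as [roll, pitch, yaw] about the fixed x, y, z axes, in that order (R = Rz(yaw) Ry(pitch) Rx(roll)).
In Python, from cell import ctrl gives the robot as it stands.
- The arm moves only by the tool send_rows, never from a script. Its argument "rows" is a list that holds one entry, the list of rows, each a list of 6 numbers: the shift along the tool's x, y, z in cm, then the turn, a rotation vector about the tool's x, y, z in rad. In form: [[[tx, ty, tz, wx, wy, wz], ...]]. A call has 1 to 10 rows; each row is the pose to reach, as a shift and turn from the pose commanded when the call began, along the tool's axes at that moment; what a row does not reach only later rows make up. A row lasts 1/10 s, in which the tool goes at most 50 mm and 8.59 degrees, less where a joint would pass 70% of its speed; a pose out of reach is approached as far as the arm can. A call with a gripper value outside its range is refused whole. "grip" is the closure in counts, from 0 (fully open) to 255 (shut), set as the call begins (left out, the last holds). The fingers move at their own pace and stop on an object; the grip force is fixed at half the most. Time passes only in rows, so rows that repeat a pose let the fingers close. It gives the time, the measured TCP pose, the force, the opening and the grip force at its end, in the units of the state.
- ctrl.read_state(): the state, without advancing time (a new reading comes with each control period).
- ctrl.get_image(name): name is "side" or "top" or "wrist"; returns a dict with "pixels" (400x640x3 uint8, red, green, blue), "fx", "fy", "cx", "cy" (pixels), "extrinsics" (4x4, takes a point from camera to world coordinates); the wrist camera has in their place "mount" (4x4, takes a point from camera to tool coordinates, whose origin is the TCP and whose axes are the flange's). Camera axes: x right, y up, looking along -z (the intrinsics and any distortion apply to the point x, -y, -z); pixel columns grow to the right and rows downward; lengths in mm; the calibration is good to about 2 mm. A picture is of the moment at which its call begins: read the wrist's pose just before it. There is no depth.
- ctrl.finish_job(): hands the job in; it is judged then, once.
The state is a dict: "clock": time; "qpos": joint angles; "qd": joint speeds; "tau": joint torques, N m; "eef_pos": TCP position; "tool_rot": TCP orientation; "force": force on the tool from outside, world axes, zero at the start; "torque": the same for the moment, N m; "width": finger opening in mm; "gripper_force": force on a finger pad.
Only numpy, scipy, OpenCV 4.12 (cv2) and the standard library are available. Lean on these libraries where they do the work, as an engineer would, in place of code of your own. Each camera call takes 0.05 s, during which the arm holds its last target. There are 200 camera calls.

### The job

The re-glued wooden slide box lies loose in the gluing frame. Stand steel plates from the rack upright in the gap between the box's near end and the sloping jaw, one after another, as many as it takes for the wedge to jam before it reaches the frame's floor; then push the wooden wedge, thin end down and sloping face to the jaw, in between the last plate and the jaw, feeling for the point where the row is tight and the box is pressed against the back stop. Finish while still gripping the wedge and pressing it in; leave spare plates in the rack and do not disturb the bottle, pot and beaker nearby.

Things in the scene. Friction and masses are not known exactly. Their poses are not given: they have to be found in the camera images.
- frame: fixed wooden gluing frame, base 320 x 124 mm. Origin on the bench, on the middle line, below the near end of the box when it touches the back stop; x runs from the jaw to the back stop, z up. Floor of the gap: 8 mm above the bench. A bed from x = 5 to 160 mm carries the box 30 mm above the bench, so the box's near end stands free over the gap
- back_stop: fixed upright board of the frame at the far end, its top 68 mm above the bench; its near face is at x = 164 mm of the frame. Pose given is that of the frame
- jaw_foot (a point): foot of the jaw's sloping face, in the middle of its 100 mm width, on the floor of the gap (8 mm above the bench). The face leans away from the box going up, 2 mm in x for 5 mm in height, to 55 mm above that floor. Axes as the frame's
- jaw: the fixed sloping jaw itself; its origin is the same point as jaw_foot. The gap at the floor, between jaw foot and box end, differs from start to start (13.5 to 29 mm with the box against the back stop); one or two plates are needed, then the wedge
- box_mid (a point): centre of the closed wooden slide box, 164 mm long (its own y, lying along the frame's x), 82 mm wide between its sides, 31 mm tall, 0.3 kg; it lies on the bed with its top 61 mm above the bench, loose, at first 0.5 to 2 mm short of the back stop; its near end is 82 mm from the centre
- box: the same slide box; origin at the centre of its underside
- rack: fixed wooden rack, 180 x 70 x 34 mm, holding the wedge (nearest -x end of the rack) and behind it three plates, 35 mm apart along the rack's x; origin under the pocket of the foremost plate
- plate_0_mid (a point): centre of an upright smooth steel plate whose top 37 mm is a wooden grip, 10 mm thick overall (its x), 44 mm wide (its y), 95 mm tall (z), 180 g; all three are alike. It starts standing in a pocket of the rack, its foot 8 mm above the bench, held loosely over its lowest 26 mm; grip the wood across its 44 mm width and lift straight up
- plate_1_mid (a point): centre of an upright smooth steel plate whose top 37 mm is a wooden grip, 10 mm thick overall (its x), 44 mm wide (its y), 95 mm tall (z), 180 g; all three are alike. It starts standing in a pocket of the rack, its foot 8 mm above the bench, held loosely over its lowest 26 mm; grip the wood across its 44 mm width and lift straight up
- plate_2_mid (a point): centre of an upright smooth steel plate whose top 37 mm is a wooden grip, 10 mm thick overall (its x), 44 mm wide (its y), 95 mm tall (z), 180 g; all three are alike. It starts standing in a pocket of the rack, its foot 8 mm above the bench, held loosely over its lowest 26 mm; grip the wood across its 44 mm width and lift straight up
- wedge_mid (a point): point in the wooden wedge 47.5 mm above its foot, half-way across its 44 mm width (y); z up along the wedge, x towards its upright face, which is 18 mm from this point over the full 95 mm height. From 55 to 95 mm above the foot it has a head 36 mm thick, centred on this point in x: grip the head across its 44 mm width. 80 g. Starts upright in the rack, sloping face to the rack's -x; lifts straight up
- wedge: the same wedge; origin at the centre of its foot, which is 13 mm thick and at first 8 mm above the bench. The -x face slopes outward going up, 2 in 5 like the jaw, to 55 mm above the foot. Jammed in the frame, the foot stays 4 to 36 mm above the frame's floor, depending on gap and plates. A downward push of about 10 to 20 N jams it
- stain: bystander: a brown glass bottle, 38 mm across, 78 mm tall; origin at the centre of its underside
- pot: bystander: a small white screw pot with black lid, 37 mm across, 44 mm tall; origin at the centre of its underside
- dish: bystander: an empty 62 mm wide, 68 mm tall beaker; origin at the centre of its underside
Mind the look-alikes: they are no part of the job. What is shaped like the part that bears plate_0_mid but blue, pink or yellow is not meant.

How it is judged (in metres and radians):
On the way:
1. a plate stands upright on the floor of the gap between the box and the jaw (((x of plate_0_mid in the frame of frame between -0.036 and 0.004 m and y of plate_0_mid in the frame of frame between -0.022 and 0.022 m and z of plate_0_mid in the frame of frame below 0.0605 m and angle between plate_0_mid's own z axis and vertical below 0.15 rad) or (x of plate_1_mid in the frame of frame between -0.036 and 0.004 m and y of plate_1_mid in the frame of frame between -0.022 and 0.022 m and z of plate_1_mid in the frame of frame below 0.0605 m and angle between plate_1_mid's own z axis and vertical below 0.15 rad) or (x of plate_2_mid in the frame of frame between -0.036 and 0.004 m and y of plate_2_mid in the frame of frame between -0.022 and 0.022 m and z of plate_2_mid in the frame of frame below 0.0605 m and angle between plate_2_mid's own z axis and vertical below 0.15 rad))), for 0.2 s.
At the end, for the whole second after the job is handed in: One or more plates upright on the gap floor, others in the rack (15 mm); wedge upright (0.12 rad), within 22 mm of the middle line, foot 2 to 41 mm above the floor; wedge on jaw over 4 N, box on back stop over 4 N, box not raised over 7 mm; fingers still hold the wedge (over 2 N) (((x of plate_0_mid in the frame of frame between -0.036 and 0.004 m and y of plate_0_mid in the frame of frame between -0.022 and 0.022 m and z of plate_0_mid in the frame of frame below 0.0605 m and angle between plate_0_mid's own z axis and vertical below 0.15 rad) or (x of plate_1_mid in the frame of frame between -0.036 and 0.004 m and y of plate_1_mid in the frame of frame between -0.022 and 0.022 m and z of plate_1_mid in the frame of frame below 0.0605 m and angle between plate_1_mid's own z axis and vertical below 0.15 rad) or (x of plate_2_mid in the frame of frame between -0.036 and 0.004 m and y of plate_2_mid in the frame of frame between -0.022 and 0.022 m and z of plate_2_mid in the frame of frame below 0.0605 m and angle between plate_2_mid's own z axis and vertical below 0.15 rad)) and ((x of plate_0_mid in the frame of frame between -0.036 and 0.004 m and y of plate_0_mid in the frame of frame between -0.022 and 0.022 m and z of plate_0_mid in the frame of frame below 0.0605 m and angle between plate_0_mid's own z axis and vertical below 0.15 rad) or distance of plate_0_mid from where it was at the start of the episode below 0.015 m) and ((x of plate_1_mid in the frame of frame between -0.036 and 0.004 m and y of plate_1_mid in the frame of frame between -0.022 and 0.022 m and z of plate_1_mid in the frame of frame below 0.0605 m and angle between plate_1_mid's own z axis and vertical below 0.15 rad) or distance of plate_1_mid from where it was at the start of the episode below 0.015 m) and ((x of plate_2_mid in the frame of frame between -0.036 and 0.004 m and y of plate_2_mid in the frame of frame between -0.022 and 0.022 m and z of plate_2_mid in the frame of frame below 0.0605 m and angle between plate_2_mid's own z axis and vertical below 0.15 rad) or distance of plate_2_mid from where it was at the start of the episode below 0.015 m) and z of wedge_mid in the frame of jaw_foot between 0.0495 and 0.0885 m and y of wedge_mid in the frame of frame between -0.022 and 0.022 m and x of wedge_mid in the frame of frame between -0.053 and -0.015 m and angle between wedge_mid's own z axis and vertical below 0.12 rad and contact force between wedge and jaw above 4 N and contact force between box and back_stop above 4 N and contact force between the fingers and wedge above 2 N and z of box_mid in the frame of frame below 0.0525 m); the arm keeps its last pose, push and grip.
It fails at once if the bottle is knocked or moved more than 20 mm (distance of stain from where it was at the start of the episode above 0.02 m or angle between stain's own z axis and vertical above 0.4 rad).
It fails at once if the pot is knocked or moved more than 20 mm (distance of pot from where it was at the start of the episode above 0.02 m or angle between pot's own z axis and vertical above 0.4 rad).
It fails at once if the beaker is knocked or moved more than 20 mm (distance of dish from where it was at the start of the episode above 0.02 m or angle between dish's own z axis and vertical above 0.4 rad).
It also fails if it takes over 72 s, if anything falls off the work surface, if the arm or the gripper's body presses on something with over 40 N, if the wrist force passes 120 N, or if a joint passes its speed limit or range.

## Working session

There is one attempt and no reset: what is moved stays moved. The work goes in short steps, Python scripts to look and compute and a tool call to move; the robot and the scene stay as the last step left them, time stands still between calls to the robot, and variables do not carry over. Pictures are saved under pics/ and viewed, at most 10 in all, crops included, and the job is handed in when it is done.

Besides the shell and the picture viewer there is one more tool, called by a JSON object that holds its "api" and its "payload". send_rows: Moves the arm, as the interface text tells. Its arguments: {"type":"object","properties":{"rows":{"type":"array","items":{"type":"array","items":{"type":"array","items":{"type":"number"}}}},"grip":{"type":"number"}},"required":["rows"]}

```bash
ls; mkdir -p pics; cat > h.py <<'E'
import numpy as np, cv2
from cell import ctrl
def shot(n,fn=None):
    im=ctrl.get_image(n)
    if fn: cv2.imwrite('pics/'+fn,np.ascontiguousarray(np.array(im['pixels'])[:,:,::-1]))
    return im
E
python3 - <<'E'
from h import *
s=ctrl.read_state(); print(s)
for n in ['side','top','wrist']:
    im=shot(n,n+'0.png'); print(n,{k:(np.round(v,3).tolist() if k!='pixels' else 0) for k,v in im.items()})
a=cv2.imread('pics/side0.png');b=cv2.imread('pics/top0.png')
E
```

```text
pics
{'clock': 0.0, 'qpos': array([ 1.11218187,  0.62933422,  0.03844277,  1.5184162 , -0.02698798,
        0.99635633, -0.01996619]), 'qd': array([-6.29370531e-04, -2.64243680e-03, -7.50399249e-05,  1.03822458e-03,
        2.05227602e-04, -1.67134316e-03, -7.90575804e-04]), 'tau': array([ 2.40361638e-03, -5.63408947e+01,  1.22671712e+00, -1.93441826e+01,
        1.08230207e-02,  1.04831380e-02,  1.08049582e-05]), 'eef_pos': array([ 248.63610552, -599.99679902,  302.9813177 ]), 'tool_rot': array([-3.13959699e+00,  3.76896338e-05,  3.92853097e-01]), 'force': array([0.05960463, 0.32349401, 0.02897429]), 'torque': array([-0.05893917, -0.00195921, -0.00989474]), 'gripper_force': 0.0, 'width': 85.42508129450441}
side {'pixels': 0, 'fx': 494.482, 'fy': 494.482, 'cx': 318.841, 'cy': 197.327, 'extrinsics': [[0.977, 0.112, -0.182, 371.293], [-0.213, 0.446, -0.869, -818.501], [-0.016, 0.888, 0.46, 537.33], [0.0, 0.0, 0.0, 1.0]]}
top {'pixels': 0, 'fx': 406.52, 'fy': 406.52, 'cx': 319.803, 'cy': 205.862, 'extrinsics': [[-0.022, 0.997, -0.078, 482.956], [-0.999, -0.02, 0.034, 56.922], [0.032, 0.078, 0.996, 946.566], [0.0, 0.0, 0.0, 1.0]]}
wrist {'pixels': 0, 'fx': 288.146, 'fy': 288.146, 'cx': 319.7, 'cy': 204.679, 'mount': [[-0.002, 0.958, 0.287, 72.782], [1.0, 0.002, 0.0, 0.138], [-0.0, 0.287, -0.958, -71.467], [0.0, 0.0, 0.0, 1.0]]}
```

View pics/top0.png

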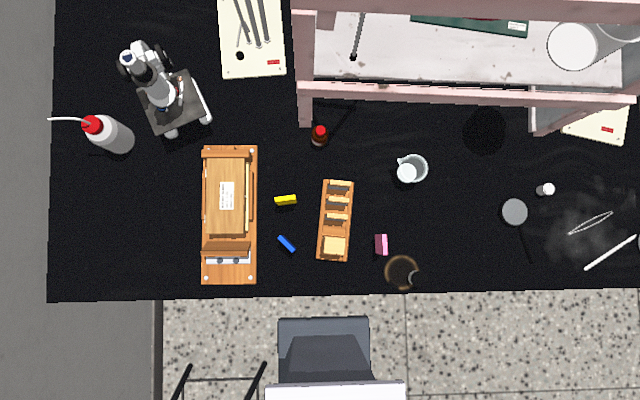

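View pics/side0.png

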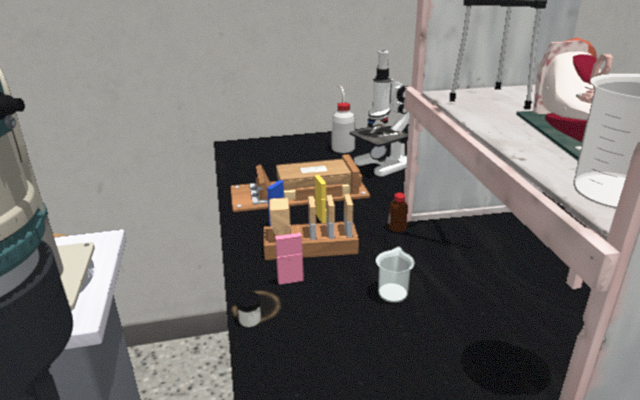

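Top view: frame at cols 201-257, rows 146-284 (jaw near row 250, back stop near row 150); rack at cols 317-354, rows 180-262, wedge at (334,246), plates at rows ~220, 203, 187. Look-alikes: yellow (285,200), blue (286,243) and pink (381,243), all loose outside the rack, so not meant. Bottle is at (320,135), beaker at (412,168), pot at (401,271). An enlarged crop will confirm this.

```bash
python3 - <<'E'
import cv2
b=cv2.imread('pics/top0.png')[135:295,190:430]
cv2.imwrite('pics/c1.png',cv2.resize(b,None,fx=3.3,fy=3.3,interpolation=cv2.INTER_CUBIC))
E
```

```text
(no output)
```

View pics/c1.png

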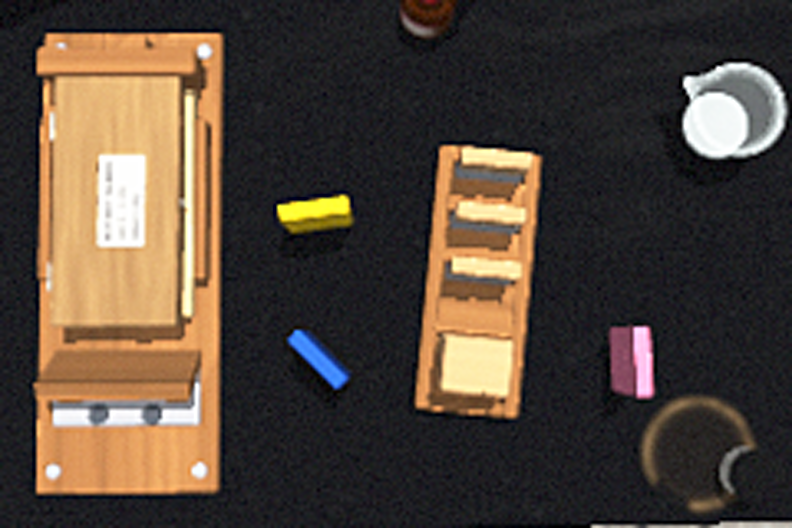

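```bash
cat >> h.py <<'E'
TOP=None
def ray(im,u,v,E=None):
    E=np.array(im['extrinsics']) if E is None else E
    d=np.array([(u-im['cx'])/im['fx'],-(v-im['cy'])/im['fy'],-1.]); return E[:3,3],E[:3,:3]@d
def onz(im,u,v,z,E=None):
    o,d=ray(im,u,v,E); return o+d*(z-o[2])/d[2]
E
python3 - <<'E'
from h import *
im=shot('top')
c=lambda x,y:(190+(x+.5)/3.3-.5,135+(y+.5)/3.3-.5)
P=lambda n,x,y,z:print(n,np.round(onz(im,*c(x,y),z),1))
for n,x,y in [('fTR',222,33),('fBR',220,493),('fBL',37,493)]: P(n,x,y,8)
for n,x,y in [('screwBL',53,470),('screwBR',200,469),('screwTR',204,50),('screwTL',62,45)]:P(n,x,y,9)
for n,x,y in [('boxBL',52,325),('boxBR',182,325),('boxTR',180,74),('boxTL',55,74)]:P(n,x,y,61)
for n,x,y in [('jawTopL',36,388),('jawTopR',195,397),('jawTopRt',200,352)]:P(n,x,y,63)
for n,x,y in [('rTL',440,147),('rTR',542,154),('rBR',520,417),('rBL',416,410)]:P(n,x,y,34)
for n,x,y in [('p0',486,270),('p1',490,213),('p2',497,158),('w',478,366),('wTL',442,336),('wTR',513,337)]:P(n,x,y,103)
for n,x,y,z in [('yel',315,208,95),('blue',318,358,95),('pinktop',645,362,95),('beaker',735,108,68),('bottle',427,15,78)]:P(n,x,y,z)
E
```

```text
fTR [702.2 168.7   8. ]
fBR [380.8 173.5   8. ]
fBL [384.1 298.3   8. ]
screwBL [399.5 287.2   9. ]
screwBR [397.6 186.9   9. ]
screwTR [690.  181.4   9. ]
screwTL [695.1 280.7   9. ]
boxBL [497.9 275.   61. ]
boxBR [496.  190.5  61. ]
boxTR [662.5 190.5  61. ]
boxTL [663.9 272.9  61. ]
jawTopL [457.3 284.8  63. ]
jawTopR [449.  182.2  63. ]
jawTopRt [478.1 178.7  63. ]
rTL [614.4  17.5  34. ]
rTR [608.3 -52.6  34. ]
rBR [429.2 -32.4  34. ]
rBL [435.6  37.9  34. ]
p0 [525.8  -6.7 103. ]
p1 [561.8 -10.2 103. ]
p2 [596.8 -15.6 103. ]
w [ 4.656e+02 -1.000e-01  1.030e+02]
wTL [484.9  22.  103. ]
wTR [483.3 -22.6 103. ]
yel [567.9 100.6  95. ]
blue [472.8 100.3  95. ]
pinktop [ 465.6 -107.    95. ]
beaker [ 632.2 -178.5   68. ]
bottle [695.8  25.9  78. ]
```

Measurements agree with the given sizes: plate spacing 35-36 mm, rack 180 x 70, box 166 x 84, frame 321 x 125. The crop confirms the three wooden-topped plates and the wedge in the rack. Yellow, blue and pink stand loose outside it and are not meant. Moving above the foremost plate.

{"api": "send_rows", "payload": {"rows": [[[48.3,-44.2,4.4,0,0,0.505],[48.3,-44.2,4.4,0,0,0.505],[48.3,-44.2,4.4,0,0,0.505],[48.3,-44.2,4.4,0,0,0.505],[48.3,-44.2,4.4,0,0,0.505],[48.3,-44.2,4.4,0,0,0.505],[48.3,-44.2,4.4,0,0,0.505],[48.3,-44.2,4.4,0,0,0.505],[48.3,-44.2,4.4,0,0,0.505],[48.3,-44.2,4.4,0,0,0.505]]]}}

```text
clock: 1.2
eef_pos: [460.5, -146.6, 270.4]
tool_rot: [3.142, -0.001, -0.112]
force: [1.1, 0.2, -0.1]
width: 85.3
gripper_force: 0.0
```

{"api": "send_rows", "payload": {"rows": [[[3.9,-12,1.0,0,0,0],[3.9,-12,1.0,0,0,0],[3.9,-12,1.0,0,0,0],[3.9,-12,1.0,0,0,0],[3.9,-12,1.0,0,0,0],[3.9,-12,1.0,0,0,0]]]}}

```text
clock: 1.8
eef_pos: [511.6, -35.1, 260.4]
tool_rot: [3.141, 0.0, -0.114]
force: [0.0, 0.2, -0.2]
width: 85.4
gripper_force: 0.0
```

```bash
cat >> h.py <<'E'
from scipy.spatial.transform import Rotation as Ro
def wE(s,im):
    T=np.eye(4);T[:3,:3]=Ro.from_euler('xyz',s['tool_rot']).as_matrix();T[:3,3]=s['eef_pos'];return T@np.array(im['mount'])
def wshot(fn):
    s=ctrl.read_state();im=shot('wrist',fn);im['extrinsics']=wE(s,im);return s,im
def proj(im,p):
    E=np.array(im['extrinsics']);q=E[:3,:3].T@(np.array(p)-E[:3,3]);return (im['cx']-im['fx']*q[0]/q[2],im['cy']+im['fy']*q[1]/q[2])
E
python3 - <<'E'
from h import *
s,im=wshot('w1.png')
print(s['eef_pos'],s['tool_rot'],s['qpos'])
for p in [(525.8,-6.7,103),(561.8,-10.2,103),(596.8,-15.6,103),(465.6,0,103)]: print(np.round(proj(im,p)))
t=shot('top')
for v in (345,350,355):print(v,[np.round(onz(t,190+x/3.3,135+v/3.3,8),1) for x in (70,120,170)])
E
```

```text
[511.58663928 -35.08008423 260.43691629] [ 3.14070645e+00  3.62178024e-04 -1.14298679e-01] [-0.10056122  0.49818265  0.16456016  1.94707402 -0.11961766  0.70598713
 -1.54955883]
[283. 197.]
[281. 153.]
[281. 105.]
[286. 263.]
345 [array([483.9, 274.9,   8. ]), array([483.1, 240.6,   8. ]), array([482.3, 206.1,   8. ])]
350 [array([480.4, 274.9,   8. ]), array([479.7, 240.6,   8. ]), array([478.9, 206.2,   8. ])]
355 [array([477. , 274.9,   8. ]), array([476.2, 240.6,   8. ]), array([475.4, 206.2,   8. ])]
```

View pics/w1.png

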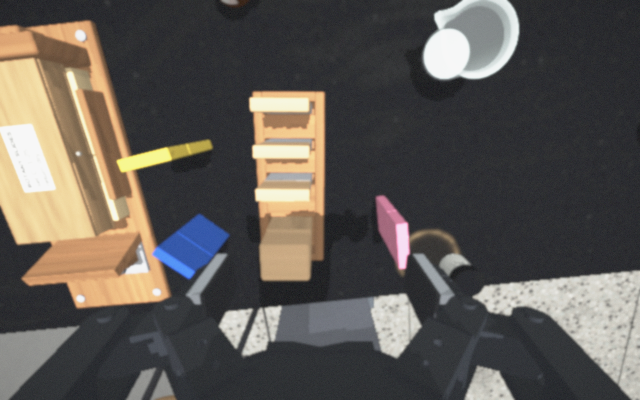

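Wrist view: plate tops at (282,195), (281,152), (281,105), within 2 px of the predictions; wedge at (286,250). Going down on plate 0 and gripping it.

{"api": "send_rows", "payload": {"rows": [[[1.1,-3.0,4,0,0,0],[1.1,-3.0,8,0,0,0],[1.1,-3.0,11.9,0,0,0],[1.1,-3.0,11.9,0,0,0],[1.1,-3.0,11.9,0,0,0]]]}}

```text
clock: 2.4
eef_pos: [526.2, -6.2, 141.7]
tool_rot: [3.141, 0.001, -0.114]
force: [0.7, -0.3, -0.0]
width: 85.2
gripper_force: 0.0
```

{"api": "send_rows", "payload": {"rows": [[[0,0,0,0,0,0],[0,0,0,0,0,0],[0,0,0,0,0,0],[0,0,0,0,0,0],[0,0,0,0,0,0],[0,0,0,0,0,0],[0,0,0,0,0,0],[0,0,0,0,0,0]]], "grip": 255}}

```text
clock: 3.2
eef_pos: [527.4, -5.2, 143.2]
tool_rot: [-3.141, -0.003, -0.112]
force: [-1.1, -0.3, 7.9]
width: 43.0
gripper_force: 59.9
```

{"api": "send_rows", "payload": {"rows": [[[0,0,-3,0,0,0],[0,0,-7,0,0,0],[0,0,-12,0,0,0],[0,0,-14,0,0,0],[0,0,-14,0,0,0],[0,0,-14,0,0,0]]]}}

```text
clock: 3.8
eef_pos: [525.9, -4.9, 281.6]
tool_rot: [-3.141, -0.0, -0.112]
force: [-0.1, -0.7, -2.4]
width: 42.8
gripper_force: 62.5
```

```bash
python3 - <<'E'
from h import *
s=ctrl.read_state();print(s['eef_pos'],s['force'],s['width'],s['gripper_force'])
side=shot('side','s1.png');t=shot('top','t1.png')
def find(im,p):
    E=np.array(im['extrinsics']);q=E[:3,:3].T@(np.array(p)-E[:3,3]);return (im['cx']-im['fx']*q[0]/q[2],im['cy']+im['fy']*q[1]/q[2])
for p in [(s['eef_pos'][0],s['eef_pos'][1],s['eef_pos'][2]-132),(479,240,8),(498,234,61),(457,240,63)]: print(np.round(find(side,p)),np.round(find(t,p)))
a=cv2.imread('pics/side0.png')[140:215,225:375]
cv2.imwrite('pics/c2.png',cv2.resize(a,None,fx=5,fy=5,interpolation=cv2.INTER_CUBIC))
E
```

```text
[525.94622153  -4.86687896 281.56516809] [-0.07589375 -0.74893849 -2.43099957] 42.84572775606859 62.48489499092102
[310. 178.] [338. 215.]
[272. 191.] [227. 241.]
[279. 171.] [225. 233.]
[261. 171.] [222. 252.]
```

View pics/s1.png

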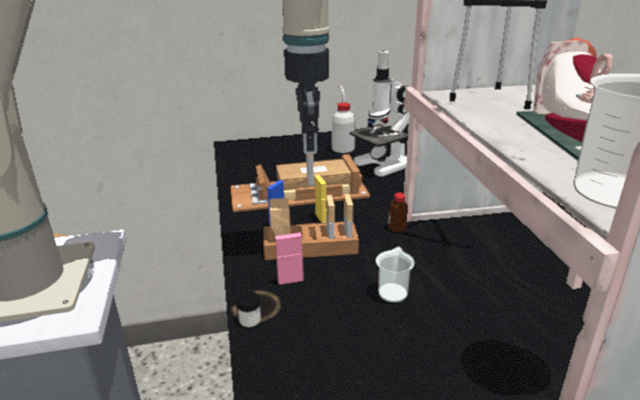

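Plate 0 hangs cleanly in the gripper, its foot at about (311,183). Carrying it above the gap.

{"api": "send_rows", "payload": {"rows": [[[-1.2,-4.5,0,0,0,-0.03],[-2.4,-9,0,0,0,-0.06],[-3.7,-13.5,0,0,0,-0.09],[-4.9,-18,0,0,0,-0.092],[-6.0,-22,0,0,0,-0.092],[-6.35,-23.3,0,0,0,-0.092],[-6.35,-23.3,0,0,0,-0.092],[-6.35,-23.3,0,0,0,-0.092],[-6.35,-23.3,0,0,0,-0.092]]]}}

```text
clock: 4.8
eef_pos: [489.8, 231.1, 280.9]
tool_rot: [3.14, 0.001, -0.024]
force: [-0.2, -0.5, -2.0]
width: 43.1
gripper_force: 62.5
```

```bash
python3 - <<'E'
from h import *
s,im=wshot('w2.png')
print(s['eef_pos'],s['tool_rot'],s['qpos'])
for p in [(497,275,61),(496,190.5,61),(479,240,8),(479,205,8),(479,190,8)]: print(np.round(proj(im,p)))
E
```

```text
[489.8019435  231.12708083 280.86120644] [ 3.13964134e+00  6.94391296e-04 -2.35933736e-02] [-0.59618093  0.50649629  0.151864    1.84962127 -0.10107479  0.79445913
 -1.98647832]
[277. 186.]
[358. 185.]
[312. 190.]
[341. 189.]
[353. 189.]
```

View pics/w2.png

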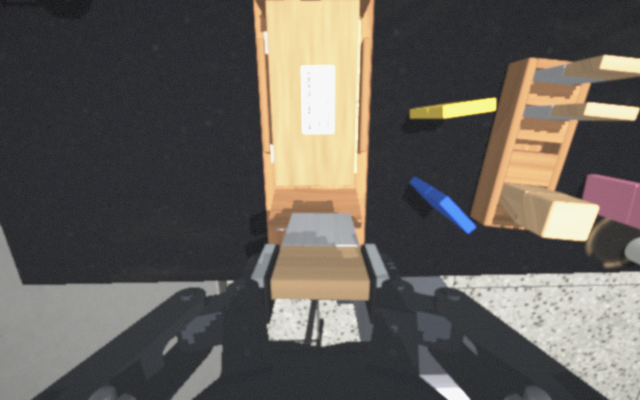

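Wrist view: box near edge at row 186 as predicted (x = 497), plate in line with the box (cols 275-360), and jaw below it. A quick intensity profile of the jaw's foot edge in the first top picture will give the gap.

```bash
python3 - <<'E'
from h import *
b=cv2.imread('pics/top0.png');t=shot('top')
for c0,c1 in ((206,214),(218,232),(236,246)):
    p=b[228:262,c0:c1].mean(1)
    print(c0,[(228+i,*map(int,r)) for i,r in enumerate(p)])
for v in (233,234,240,241,242,243,244,252,256): print(v,onz(t,225,v,8).round(1)[:2],onz(t,225,v,61)[:2].round(1),onz(t,225,v,30)[:2].round(1))
E
```

```text
206 [(228, 118, 178, 227), (229, 116, 176, 225), (230, 117, 177, 225), (231, 120, 179, 227), (232, 121, 183, 232), (233, 99, 151, 199), (234, 74, 116, 164), (235, 64, 106, 159), (236, 69, 111, 162), (237, 67, 108, 158), (238, 67, 111, 162), (239, 87, 144, 213), (240, 89, 147, 218), (241, 75, 123, 181), (242, 68, 111, 163), (243, 69, 111, 163), (244, 68, 111, 163), (245, 69, 114, 167), (246, 69, 112, 166), (247, 67, 109, 160), (248, 65, 108, 160), (249, 66, 108, 159), (250, 54, 89, 128), (251, 72, 119, 176), (252, 79, 130, 190), (253, 78, 127, 188), (254, 83, 135, 197), (255, 90, 154, 230), (256, 71, 111, 164), (257, 126, 120, 120), (258, 138, 130, 128), (259, 237, 231, 231), (260, 252, 249, 249), (261, 247, 244, 243)]
218 [(228, 115, 175, 224), (229, 115, 175, 225), (230, 116, 176, 225), (231, 115, 176, 226), (232, 120, 183, 233), (233, 94, 141, 183), (234, 54, 87, 121), (235, 49, 80, 117), (236, 51, 81, 119), (237, 48, 75, 109), (238, 81, 135, 198), (239, 94, 156, 229), (240, 90, 149, 218), (241, 72, 118, 174), (242, 67, 108, 160), (243, 69, 114, 167), (244, 70, 113, 168), (245, 69,
[... 791 characters left out ...]
09, 160), (249, 67, 107, 156), (250, 56, 93, 133), (251, 76, 125, 185), (252, 84, 137, 201), (253, 78, 127, 189), (254, 74, 127, 190), (255, 81, 134, 197), (256, 96, 117, 150), (257, 131, 123, 123), (258, 119, 112, 109), (259, 200, 194, 192), (260, 214, 208, 207), (261, 207, 202, 199)]
233 [498.1 243.6] [497.2 233. ] [497.7 239.2]
234 [495.8 243.6] [495.1 233. ] [495.5 239.2]
240 [482.1 243.6] [482.2 233.1] [482.2 239.3]
241 [479.9 243.7] [480.  233.1] [479.9 239.3]
242 [477.6 243.7] [477.9 233.1] [477.7 239.3]
243 [475.3 243.7] [475.7 233.1] [475.5 239.3]
244 [473.  243.7] [473.6 233.1] [473.3 239.3]
252 [454.9 243.8] [456.5 233.2] [455.5 239.4]
256 [445.8 243.8] [447.9 233.3] [446.7 239.4]
```

```bash
python3 - <<'E'
from h import *
s=ctrl.read_state();im=ctrl.get_image('wrist');im['extrinsics']=wE(s,im)
b=cv2.imread('pics/w2.png')
print([(r,*map(int,b[r,310:335].mean(0))) for r in range(206,220)])
print([(r,*map(int,b[r,310:335].mean(0))) for r in range(240,254)])
z=s['eef_pos'][2]
for v in (211,212,213,214,215): print(v,onz(im,321,v,z-134.5).round(1),onz(im,321,v,z-134.5)[:2].round(1)-s['eef_pos'][:2].round(1))
print('cols',[(c,*map(int,b[216:222,c].mean(0))) for c in list(range(286,298))+list(range(346,358))])
for c in (291,292,293,352,353,354): print(c,onz(im,c,218,z-134.5+6).round(1))
E
```

```text
[(206, 83, 114, 151), (207, 82, 112, 148), (208, 80, 110, 146), (209, 79, 107, 142), (210, 79, 108, 143), (211, 84, 110, 145), (212, 105, 123, 149), (213, 141, 147, 159), (214, 165, 164, 166), (215, 174, 171, 169), (216, 176, 172, 170), (217, 176, 172, 170), (218, 176, 172, 170), (219, 176, 173, 170)]
[(240, 159, 156, 154), (241, 158, 155, 153), (242, 156, 153, 151), (243, 154, 151, 149), (244, 153, 153, 153), (245, 146, 152, 158), (246, 127, 145, 161), (247, 113, 140, 162), (248, 108, 139, 163), (249, 108, 138, 163), (250, 107, 136, 161), (251, 106, 135, 160), (252, 105, 135, 159), (253, 106, 135, 160)]
211 [496.1 230.2 146.7] [ 6.2 -1.4]
212 [495.3 230.3 146.7] [ 5.4 -1.3]
213 [494.6 230.3 146.7] [ 4.7 -1.3]
214 [493.8 230.3 146.7] [ 3.9 -1.3]
215 [493.  230.3 146.7] [ 3.1 -1.3]
cols [(286, 75, 103, 135), (287, 77, 104, 136), (288, 85, 107, 138), (289, 105, 122, 143), (290, 138, 144, 154), (291, 161, 161, 163), (292, 173, 171, 169), (293, 175, 172, 169), (294, 176, 172, 169), (295, 175, 172, 169), (296, 175, 171, 169), (297, 175, 171, 169), (346, 171, 169, 166), (347, 171, 168, 166), (348, 171, 168, 166), (349, 170, 168, 166), (350, 164, 163, 165), (351, 145, 150, 160), (352, 115, 130, 151), (353, 94, 118, 150), (354, 87, 117, 155), (355, 89, 123, 163), (356, 95, 131, 174), (357, 99, 138, 185)]
291 [493.2 252.4 152.7]
292 [493.2 251.7 152.7]
293 [493.2 250.9 152.7]
352 [492.1 207.6 152.7]
353 [492.1 206.9 152.7]
354 [492.  206.1 152.7]
```

{"api": "send_rows", "payload": {"rows": [[[-0.11,-0.34,0,0,0,0],[-0.11,-0.34,3,0,0,0],[-0.11,-0.34,6,0,0,0],[-0.11,-0.34,8,0,0,0],[-0.11,-0.34,8.8,0,0,0],[-0.11,-0.34,9.4,0,0,0],[-0.11,-0.34,10,0,0,0],[-0.11,-0.34,10.5,0,0,0],[-0.11,-0.34,10.5,0,0,0]]]}}

```text
clock: 5.85
eef_pos: [488.4, 237.1, 176.3]
tool_rot: [-3.142, 0.0, -0.02]
force: [0.2, -0.4, -1.7]
width: 42.8
gripper_force: 62.5
```

```bash
python3 - <<'E'
from h import *
s,im=wshot('w3.png')
print(s['eef_pos'],s['tool_rot'],s['force'])
b=cv2.imread('pics/w3.png')[130:330,200:440];cv2.imwrite('pics/c3.png',cv2.resize(b,None,fx=3,fy=3))
E
```

```text
[488.36547522 237.0603391  176.34465119] [-3.14155278e+00  2.70331667e-05 -2.02816391e-02] [ 0.22460861 -0.39427518 -1.66588326]
```

View pics/c3.png

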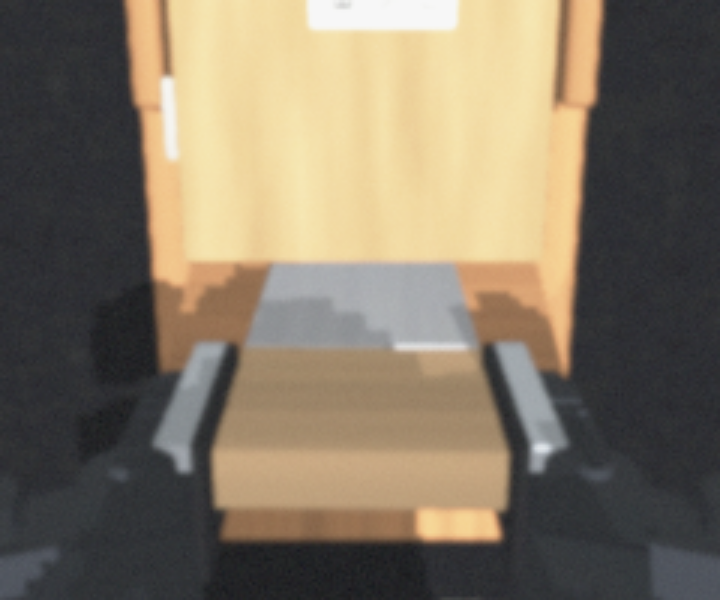

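Crop: the plate has passed below the box's near edge (crop row 262), centred on the box (363 vs 367). There is no contact force, so I am lowering further.

{"api": "send_rows", "payload": {"rows": [[[0,0.15,0.7,0,0,0],[0,0.15,1.4,0,0,0],[0,0.15,2.1,0,0,0],[0,0.15,2.6,0,0,0],[0,0.15,3.0,0,0,0],[0,0.15,3.0,0,0,0]]]}}

```text
clock: 6.5
eef_pos: [488.0, 235.4, 145.7]
tool_rot: [3.141, 0.001, -0.02]
force: [0.0, -0.3, -2.2]
width: 42.9
gripper_force: 62.5
```

{"api": "send_rows", "payload": {"rows": [[[0,0,0.15,0,0,0],[0,0,0.3,0,0,0],[0,0,0.3,0,0,0]]]}}

```text
clock: 6.8
eef_pos: [488.5, 235.6, 143.5]
tool_rot: [-3.141, -0.0, -0.02]
force: [0.1, -0.7, -1.5]
width: 42.6
gripper_force: 62.6
```

{"api": "send_rows", "payload": {"rows": [[[0,0,0.1,0,0,0],[0,0,0.2,0,0,0],[0,0,0.2,0,0,0]]]}}

```text
clock: 7.1
eef_pos: [488.8, 235.5, 143.2]
tool_rot: [-3.141, -0.001, -0.021]
force: [-2.6, -2.3, 13.1]
width: 42.8
gripper_force: 64.3
```

Floor contact at TCP z 143.2, the same height as in the rack. Releasing.

{"api": "send_rows", "payload": {"rows": [[[0,0,-0.1,0,0,0],[0,0,-0.1,0,0,0],[0,0,-0.1,0,0,0],[0,0,-0.1,0,0,0],[0,0,-0.1,0,0,0],[0,0,-0.1,0,0,0],[0,0,-2.5,0,0,0],[0,0,-6,0,0,0],[0,0,-11,0,0,0],[0,0,-11,0,0,0]]], "grip": 0}}

```text
clock: 8.1
eef_pos: [491.5, 236.8, 257.0]
tool_rot: [-3.136, -0.01, -0.021]
force: [0.8, 0.7, -0.1]
width: 85.7
gripper_force: 0.0
```

```bash
python3 - <<'E'
from h import *
s,im=wshot('w4.png')
print(s['eef_pos'],s['tool_rot'],s['force'],s['width'])
b=cv2.imread('pics/w4.png')[150:350,200:440];cv2.imwrite('pics/c4.png',cv2.resize(b,None,fx=3,fy=3))
for x in (484,489,494,499): print(np.round(proj(im,(x,234,103)),1))
E
```

```text
[491.5251884  236.77615358 257.04428396] [-3.13602287 -0.01027195 -0.02057336] [ 0.81006312  0.70668619 -0.13278738] 85.65503043598639
[324.2 221.4]
[324.1 215.7]
[324.  209.9]
[323.9 204.1]
```

View pics/c4.png

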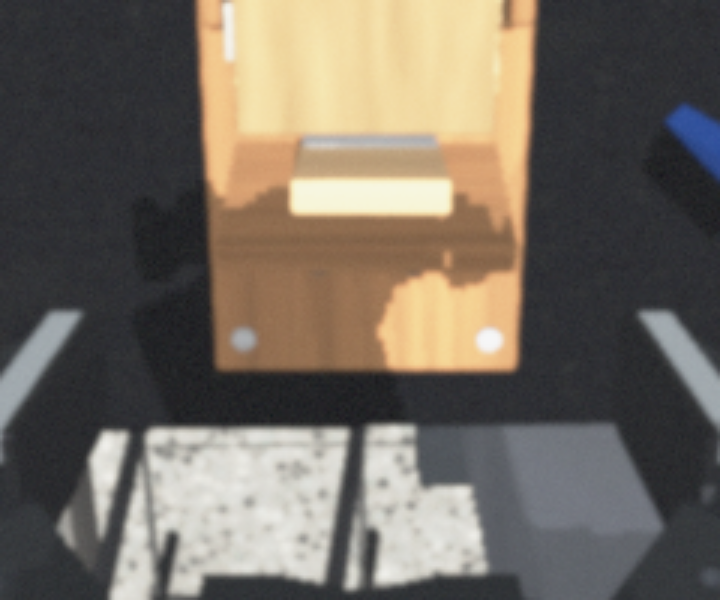

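Crop: plate 0 stands upright in the gap. Its top face spans crop rows 178-214, giving a centre of x ≈ 489.3, y ≈ 234. Now to the wedge.

{"api": "send_rows", "payload": {"rows": [[[-0.4,4.5,-0.5,0,0,0.03],[-0.8,9,-0.5,0,0,0.06],[-1.2,13.5,-0.5,0,0,0.0914],[-1.6,18,-0.5,0,0,0.0914],[-2.1,22,-0.5,0,0,0.0914],[-2.1,23.7,-0.5,0,0,0.0914],[-2.1,23.7,-0.5,0,0,0.0914],[-2.1,23.7,-0.5,0,0,0.0914],[-2.1,23.7,-0.5,0,0,0.0914]]]}}

```text
clock: 9.05
eef_pos: [462.5, 0.6, 255.9]
tool_rot: [-3.141, 0.001, -0.109]
force: [0.8, 0.3, 0.0]
width: 85.1
gripper_force: 0.0
```

```bash
python3 - <<'E'
from h import *
s,im=wshot('w5.png')
print(s['eef_pos'],s['tool_rot'],s['force'],s['width'])
b=cv2.imread('pics/w5.png')
hsv=cv2.cvtColor(b,cv2.COLOR_BGR2HSV)
c=[proj(im,(465.6+dx*.994+dy*.112,-.1-dx*.112+dy*.994,103)) for dx,dy in ((18,22),(18,-22),(-18,-22),(-18,22))];print(np.round(c,1))
u,v=np.mean(c,0).round().astype(int)
print([(r,*map(int,b[r,u-10:u+10].mean(0))) for r in range(v-32,v+34,2)])
print([(q,*map(int,b[v-6:v+6,q].mean(0))) for q in range(u-44,u+46,2)])
E
```

```text
[462.51523732   0.62255676 255.86619112] [-3.14098573e+00  9.60542089e-04 -1.09180423e-01] [0.76435155 0.27826227 0.02028782] 85.05054401585407
[[292.6 186. ]
 [347.8 186.1]
 [346.6 228.3]
 [293.7 228.2]]
[(175, 124, 160, 190), (177, 133, 172, 204), (179, 131, 170, 201), (181, 129, 168, 199), (183, 132, 171, 203), (185, 159, 208, 233), (187, 207, 241, 247), (189, 219, 245, 247), (191, 219, 245, 247), (193, 219, 245, 247), (195, 220, 245, 247), (197, 220, 245, 247), (199, 222, 246, 247), (201, 222, 246, 247), (203, 220, 245, 247), (205, 218, 245, 247), (207, 218, 245, 247), (209, 218, 245, 247), (211, 218, 245, 247), (213, 219, 245, 247), (215, 218, 245, 247), (217, 217, 244, 247), (219, 205, 239, 245), (221, 182, 220, 235), (223, 158, 196, 219), (225, 132, 171, 199), (227, 82, 104, 123), (229, 37, 37, 39), (231, 35, 32, 31), (233, 35, 33, 32), (235, 34, 32, 32), (237, 36, 34, 33), (239, 35, 32, 31)]
[(276, 49, 44, 44), (278, 47, 45, 43), (280, 48, 44, 43), (282, 48, 45, 44), (284, 51, 51, 54), (286, 84, 113, 151), (288, 119, 167, 221), (290, 126, 178, 230), (292, 150, 200, 234), (294, 201, 239, 247), (296, 218, 245, 247), (298, 218, 245, 247), (300, 218, 245, 247), (302, 218, 245, 247), (304, 219, 245, 247), (306, 219, 245, 247), (308, 219, 245, 247), (310, 219, 245, 247), (312, 218, 245, 247), (314, 219, 245, 247), (316, 219, 245, 247), (318, 219, 245, 247), (320, 219, 245, 247), (322, 219, 245, 247), (324, 219, 245, 247), (326, 219, 245, 247), (328, 219, 245, 247), (330, 219, 245, 247), (332, 220, 245, 247), (334, 220, 245, 247), (336, 220, 245, 247), (338, 220, 245, 247), (340, 220, 245, 247), (342, 218, 245, 247), (344, 193, 236, 246), (346, 140, 190, 233), (348, 129, 182, 233), (350, 121, 169, 223), (352, 76, 100, 132), (354, 49, 47, 48), (356, 48, 44, 44), (358, 47, 45, 44), (360, 48, 47, 46), (362, 49, 46, 45), (364, 48, 44, 43)]
```

Wedge head seen at rows 185-227, cols 293-345, within 1 px of the prediction. Going down and gripping.

{"api": "send_rows", "payload": {"rows": [[[0.35,0.1,4,0,0,0],[0.35,0.1,8,0,0,0],[0.35,0.1,11.4,0,0,0],[0.35,0.1,11.4,0,0,0],[0.35,0.1,11.4,0,0,0]]]}}

```text
clock: 9.6
eef_pos: [465.9, -1.6, 142.4]
tool_rot: [-3.142, 0.001, -0.11]
force: [-0.4, 0.8, 1.1]
width: 85.4
gripper_force: 0.0
```

{"api": "send_rows", "payload": {"rows": [[[0,0,0,0,0,0],[0,0,0,0,0,0],[0,0,0,0,0,0],[0,0,0,0,0,0],[0,0,0,0,0,0],[0,0,0,0,0,0],[0,0,0,0,0,0],[0,0,0,0,0,0]]], "grip": 255}}

```text
clock: 10.4
eef_pos: [466.8, -2.0, 143.9]
tool_rot: [-3.141, -0.003, -0.111]
force: [-0.8, 1.3, 8.5]
width: 43.7
gripper_force: 59.7
```

{"api": "send_rows", "payload": {"rows": [[[0,0,-3,0,0,0],[0,0,-7,0,0,0],[0,0,-12,0,0,0],[0,0,-14,0,0,0],[0,0,-14,0,0,0],[0,0,-14,0,0,0]]]}}

```text
clock: 11.0
eef_pos: [465.6, -2.3, 282.8]
tool_rot: [-3.141, -0.001, -0.111]
force: [0.7, -0.0, -0.2]
width: 43.2
gripper_force: 61.6
```

{"api": "send_rows", "payload": {"rows": [[[-0.5,-4.5,0,0,0,-0.03],[-1.0,-9,0,0,0,-0.06],[-1.5,-13.5,0,0,0,-0.091],[-2.0,-18,0,0,0,-0.091],[-2.5,-22,0,0,0,-0.091],[-2.6,-23.6,0,0,0,-0.091],[-2.6,-23.6,0,0,0,-0.091],[-2.6,-23.6,0,0,0,-0.091],[-2.6,-23.6,0,0,0,-0.091]]]}}

```text
clock: 11.9
eef_pos: [466.4, 232.6, 281.9]
tool_rot: [3.14, 0.001, -0.024]
force: [-0.1, 0.2, -1.5]
width: 43.4
gripper_force: 61.6
```

```bash
python3 - <<'E'
from h import *
s,im=wshot('w6.png')
e=s['eef_pos'];print(e,s['tool_rot'],s['force'],s['width'])
b=cv2.imread('pics/w6.png')[150:350,200:440];cv2.imwrite('pics/c6.png',cv2.resize(b,None,fx=3,fy=3))
print('foot pred',np.round([proj(im,e+np.array([18,d,-136])) for d in (-22,22)],1),'headbottom',np.round([proj(im,e+np.array([18,d,-81])) for d in (-22,22)],1))
E
```

```text
[466.44494113 232.58403802 281.85222915] [ 3.13960027e+00  1.07124103e-03 -2.37751798e-02] [-0.10400652  0.17511197 -1.50152006] 43.364985317902516
foot pred [[348.2 194.5]
 [289.1 196. ]] headbottom [[357.7 219.4]
 [279.3 221.3]]
```

View pics/c6.png

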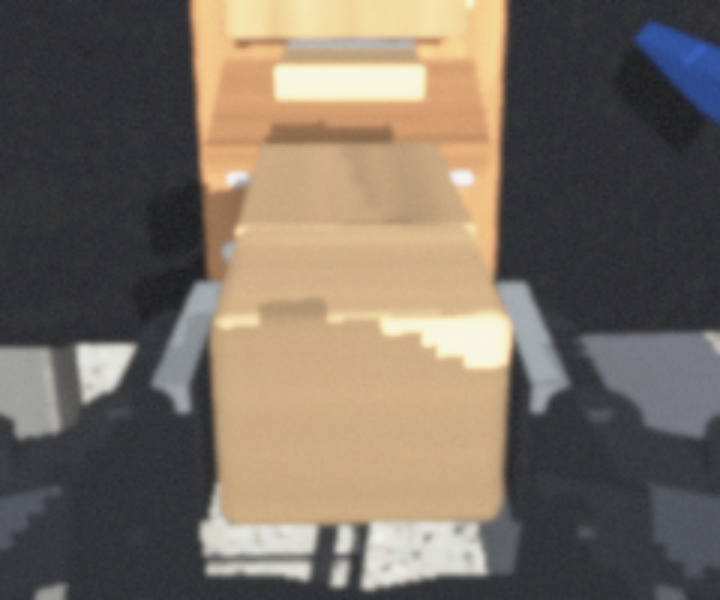

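```bash
python3 - <<'E'
from h import *
s=ctrl.read_state();im=ctrl.get_image('wrist');im['extrinsics']=wE(s,im);e=s['eef_pos']
print(e)
f=lambda x,y:(200+(x+.5)/3-.5,150+(y+.5)/3-.5)
for n,x,y,z in [('head+x',365,318,e[2]-41),('head-x',365,522,e[2]-41),('join',353,228,e[2]-81),('foot',352,143,e[2]-136),('plate+',350,65,103),('plate-',350,100,103),('boxedge',350,39,61),('jawtop',350,141,63)]: print(n,(onz(im,*f(x,y),z)).round(1),(onz(im,*f(x,y),z)-e).round(1))
E
```

```text
[466.53218494 232.75153684 282.07694136]
head+x [482.8 231.5 241.1] [ 16.3  -1.2 -41. ]
head-x [448.  232.4 241.1] [-18.6  -0.4 -41. ]
join [481.4 233.5 201.1] [ 14.9   0.8 -81. ]
foot [483.  234.1 146.1] [  16.5    1.3 -136. ]
plate+ [494.9 234.6 103. ] [  28.4    1.9 -179.1]
plate- [484.5 234.9 103. ] [  18.     2.2 -179.1]
boxedge [496.3 235.   61. ] [  29.8    2.2 -221.1]
jawtop [461.2 236.   63. ] [  -5.4    3.2 -219.1]
```

Crop: the wedge is straight in the grip with its upright face at x ≈ 483. The plate's near face is at 484.3 and the jaw top at 461, so it will enter with about 1-2 mm clearance. Lowering to just above jaw contact.

{"api": "send_rows", "payload": {"rows": [[[-0.1,0,2,0,0,0],[-0.1,0,4,0,0,0],[-0.1,0,5.5,0,0,0],[-0.1,0,7,0,0,0],[-0.1,0,8.5,0,0,0],[-0.1,0,9.5,0,0,0],[-0.1,0,10,0,0,0],[-0.1,0,10,0,0,0],[-0.1,0,10,0,0,0]]]}}

```text
clock: 12.9
eef_pos: [465.7, 235.0, 182.8]
tool_rot: [-3.141, -0.001, -0.021]
force: [-1.1, 0.3, -0.4]
width: 43.2
gripper_force: 61.6
```

Now moving along the jaw slope (4 mm of x for every 10 mm down).

{"api": "send_rows", "payload": {"rows": [[[0,0,0.3,0,0,0],[0,0,0.6,0,0,0],[0,0,0.8,0,0,0],[0,0,0.8,0,0,0]]]}}

```text
clock: 13.3
eef_pos: [465.2, 235.0, 174.2]
tool_rot: [3.141, 0.0, -0.021]
force: [-0.3, 0.1, -1.2]
width: 43.3
gripper_force: 61.6
```

{"api": "send_rows", "payload": {"rows": [[[0.08,0,0.2,0,0,0],[0.16,0,0.4,0,0,0],[0.24,0,0.6,0,0,0],[0.24,0,0.6,0,0,0],[0.24,0,0.6,0,0,0]]]}}

```text
clock: 13.8
eef_pos: [467.7, 235.0, 168.3]
tool_rot: [3.141, 0.0, -0.021]
force: [-0.3, 0.5, -0.4]
width: 43.4
gripper_force: 61.6
```

{"api": "send_rows", "payload": {"rows": [[[0.08,0,0.2,0,0,0],[0.16,0,0.4,0,0,0],[0.16,0,0.4,0,0,0],[0.16,0,0.4,0,0,0]]]}}

```text
clock: 14.2
eef_pos: [469.2, 235.0, 164.2]
tool_rot: [3.141, 0.0, -0.021]
force: [0.1, 0.3, -0.7]
width: 43.4
gripper_force: 61.6
```

{"api": "send_rows", "payload": {"rows": [[[0.08,0,0.2,0,0,0],[0.12,0,0.3,0,0,0],[0.12,0,0.3,0,0,0],[0.12,0,0.3,0,0,0]]]}}

```text
clock: 14.6
eef_pos: [470.1, 235.0, 162.0]
tool_rot: [-3.142, 0.001, -0.02]
force: [-3.8, -0.6, 7.8]
width: 43.3
gripper_force: 61.8
```

{"api": "send_rows", "payload": {"rows": [[[0.04,0,0.1,0,0,0],[0.08,0,0.2,0,0,0],[0.08,0,0.2,0,0,0]]]}}

```text
clock: 14.9
eef_pos: [470.2, 235.1, 161.7]
tool_rot: [-3.141, 0.002, -0.02]
force: [-9.3, -1.1, 25.5]
width: 43.1
gripper_force: 63.1
```

{"api": "send_rows", "payload": {"rows": [[[0.04,0,0.1,0,0,0],[0.08,0,0.2,0,0,0],[0.08,0,0.2,0,0,0]]]}}

```text
clock: 15.2
eef_pos: [470.3, 235.4, 161.2]
tool_rot: [-3.14, 0.003, -0.019]
force: [-13.1, -1.5, 41.3]
width: 42.9
gripper_force: 61.9
```

The row has tightened: 41 N of push with almost no further travel at foot height about 17 mm. Easing to a moderate push and checking by picture.

{"api": "send_rows", "payload": {"rows": [[[-0.04,0,-0.1,0,0,0],[-0.04,0,-0.13,0,0,0],[-0.04,0,-0.13,0,0,0],[-0.04,0,-0.13,0,0,0],[-0.04,0,-0.13,0,0,0]]]}}

```text
clock: 15.7
eef_pos: [470.3, 235.5, 161.2]
tool_rot: [-3.141, 0.002, -0.019]
force: [-10.1, -0.7, 27.8]
width: 43.6
gripper_force: 60.3
```

```bash
python3 - <<'E'
from h import *
s,im=wshot('w7.png');e=s['eef_pos']
print(e,s['tool_rot'],s['force'],s['torque'],s['width'])
b=cv2.imread('pics/w7.png')
cv2.imwrite('pics/c7.png',cv2.resize(b[30:330,200:450],None,fx=2,fy=2))
im0=cv2.imread('pics/top0.png')
t=cv2.cvtColor(np.array(shot('top','t7.png')['pixels']),cv2.COLOR_RGB2BGR)
for n,q in (('before',im0),('now',t)):
    print(n,[(r,int(q[r,208:215].mean()),int(q[r,222:232].mean()),int(q[r,236:242].mean())) for r in range(150,162)])
E
```

```text
[470.30298356 235.46073796 161.23890874] [-3.14079053e+00  2.10984727e-03 -1.85979102e-02] [-10.11581525  -0.7026248   27.82946674] [-0.45070801  2.13152922  0.30256796] 43.554043000266184
before [(150, 153, 155, 155), (151, 153, 153, 153), (152, 149, 150, 150), (153, 155, 157, 156), (154, 164, 164, 164), (155, 172, 172, 172), (156, 156, 154, 154), (157, 80, 79, 78), (158, 152, 163, 159), (159, 183, 189, 189), (160, 176, 184, 183), (161, 177, 182, 181)]
now [(150, 156, 157, 157), (151, 153, 155, 155), (152, 151, 153, 152), (153, 160, 158, 159), (154, 167, 167, 165), (155, 174, 174, 175), (156, 157, 156, 157), (157, 86, 78, 80), (158, 155, 166, 161), (159, 184, 192, 190), (160, 181, 186, 185), (161, 179, 185, 184)]
```

View pics/c7.png

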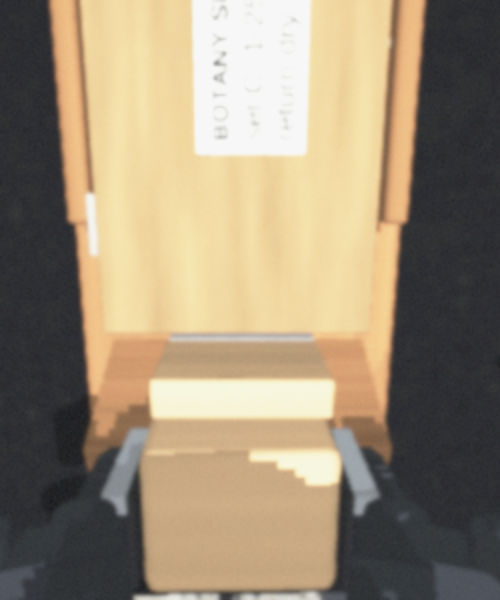

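Crop: plate flush with the box end, wedge head behind it, all square. One check remains: whether the box actually moved back. I will measure the label's shift between the first and current top pictures.

```bash
python3 - <<'E'
from h import *
g=lambda f:cv2.cvtColor(cv2.imread('pics/'+f),cv2.COLOR_BGR2GRAY).astype(np.float32)
a,t1,t7=g('top0.png'),g('t1.png'),g('t7.png')
def ecc(a,b,r):
    y0,y1,x0,x1=r;W=np.eye(2,3,dtype=np.float32)
    cc,W=cv2.findTransformECC(a[y0:y1,x0:x1],b[y0:y1,x0:x1],W,cv2.MOTION_TRANSLATION,(3,200,1e-6),None,3);return round(float(cc),3),W[:,2].round(3)
for n,r in (('label',(172,220,212,242)),('boxtop+edge',(165,215,204,246)),('stop',(143,156,200,252)),('screwsTR',(144,156,244,262)),('frameR',(150,225,244,262))):
    print(n,'t1',ecc(a,t1,r),'t7',ecc(a,t7,r))
E
```

```text
label t1 (0.998, array([0.012, 0.009], dtype=float32)) t7 (0.988, array([ 0.038, -0.114], dtype=float32))
boxtop+edge t1 (0.997, array([-0.003,  0.001], dtype=float32)) t7 (0.995, array([ 0.037, -0.084], dtype=float32))
stop t1 (1.0, array([-0.012, -0.004], dtype=float32)) t7 (1.0, array([ 0.003, -0.002], dtype=float32))
screwsTR t1 (1.0, array([0.008, 0.007], dtype=float32)) t7 (1.0, array([0.004, 0.013], dtype=float32))
frameR t1 (0.999, array([0.006, 0.004], dtype=float32)) t7 (0.999, array([0.007, 0.025], dtype=float32))
```

Forces on the wedge only balance if the plate carries about 20 N, so the box should be on the stop. The label moved only about 0.25 mm, so I am checking it against the side camera too.

```bash
python3 - <<'E'
from h import *
shot('side','s7.png')
ims=[shot('top') for _ in range(4)]
cv2.imwrite('pics/t8.png',np.mean([np.array(i['pixels'])[:,:,::-1] for i in ims],0).astype(np.uint8))
g=lambda f:cv2.cvtColor(cv2.imread('pics/'+f),cv2.COLOR_BGR2GRAY).astype(np.float32)
def ecc(a,b,r):
    y0,y1,x0,x1=r;W=np.eye(2,3,dtype=np.float32)
    cc,W=cv2.findTransformECC(a[y0:y1,x0:x1],b[y0:y1,x0:x1],W,cv2.MOTION_TRANSLATION,(3,300,1e-6),None,3);return round(float(cc),3),W[:,2].round(3)
a,b,s1=g('side0.png'),g('s7.png'),g('s1.png')
for n,r in (('sidelabel',(163,177,292,335)),('sidestop',(150,200,348,372))):
    try: print(n,ecc(a,b,r),ecc(a,s1,r))
    except Exception as e: print(n,'x')
a,b=g('top0.png'),g('t8.png')
for n,r in (('labeltight',(178,214,216,238)),('label ends top',(175,188,215,238)),('label ends bot',(200,216,215,238)),('boxfar corner',(152,164,204,250))): print(n,ecc(a,b,r))
# label end edges by profile
p=lambda q:q[168:222,221:232].mean(1)
for q in (a,g('t1.png'),b):
    v=p(q);print([round(float(x)) for x in v[8:18]],[round(float(x)) for x in v[38:48]])
s=ctrl.read_state();print(s['eef_pos'],s['force'],s['clock'])
E
```

```text
sidelabel x
sidestop (1.0, array([-0.009,  0.002], dtype=float32)) (1.0, array([-0.014,  0.006], dtype=float32))
labeltight (0.987, array([ 0.03 , -0.112], dtype=float32))
label ends top (0.833, array([-0.092, -0.115], dtype=float32))
label ends bot (0.993, array([0.053, 0.044], dtype=float32))
boxfar corner (0.999, array([ 0.06 , -0.027], dtype=float32))
[193, 192, 194, 193, 190, 209, 255, 255, 249, 247] [234, 241, 255, 240, 173, 182, 184, 183, 182, 181]
[202, 202, 202, 203, 200, 220, 255, 255, 251, 250] [240, 246, 255, 248, 183, 191, 193, 192, 192, 192]
[194, 195, 196, 195, 190, 233, 255, 254, 249, 248] [234, 247, 255, 242, 177, 184, 185, 185, 185, 184]
[470.27833136 235.43904314 161.23193812] [-8.65482789 -0.73406101 27.99209718] 16.05
```

The label's far edge shifted by about 0.35 px (roughly 0.7 mm) toward the stop, so the box was carried home. The push is steady at 28 N. Handing in.

```bash
python3 -c "
from cell import ctrl
print(ctrl.finish_job())"
```

```text
the job is handed in; nothing more can be done
None
```

I handed the job in at about 16 s, and the verdict did not come back. One plate stands in the gap, and the wedge is jammed about 17 mm above the frame floor, still gripped and pushed down with about 28 N. The box moved back roughly 0.7 mm and appears pressed against the back stop, judging from the wrist force and the camera rather than a direct contact reading.

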